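# Cover the two egg warmers

## Robot

A 7-joint arm with a two-finger parallel gripper is mounted at the origin on the work surface. World frame = base frame: x ahead of the robot, y to its left, z up, the work surface at z = 0. Lengths are in m, angles in rad, forces in N, time in s.
With the tool pointing down it reaches from about 0.4 to 0.85 m from the base axis. Payload 4.5 kg.
Tool frame: the origin (TCP) lies midway between the tips of the shut fingers; the grasp point (between the pads) lies behind it (r.grip_point_offset is the z of the grasp point in the tool frame, in m); z points along the fingers, y is the line along which they close (so a half turn about z gives the same grasp; the last joint's range is limited). The gripper opens to 88 mm and grips with 3 to 60 N. Pads are 18 mm wide; open, the fingers measure 123 mm over their backs; the gripper's body (75 mm by 187 mm) begins 45 mm behind the grasp point.
Start: joints at [-1.193, 0.689, -0.195, 1.565, 0.157, 0.902, -0.215], TCP at [0.211, 0.588, 0.239] pointing down, gripper open.
Joint ranges: [-3.01, 3.01], [-0.46, 2.08], [-1.47, 1.51], [0.13, 2.56], [-1, 4.14], [0.04, 2.09], [-2.66, 2.66]. Speed limits (rad/s): [2.57, 2.57, 3.14, 3.14, 3.14, 3.14, 3.14].

## Interface

Orientations are given as a unit quaternion [x, y, z, w].
In Python, from plant import r, optics, workorder gives the robot as it stands.
- The arm moves only by the shell command python3 -m creep 'ROWS' [FORCE]. ROWS is JSON, a list of rows, each an object of numbers: "grip": the gripper command: -1 is shut, 1 is fully open, values between are in proportion; "tx", "ty", "tz": the shift along the tool's x, y, z in cm; "spin": the turn about the tool's z in degrees. In form: [{"grip": .., "tx": .., "ty": .., "tz": .., "spin": ..}, ...]. A call has 1 to 8 rows; each row shifts and turns the commanded pose from where the row before left it, along the tool's axes as they then stand; what a row does not reach is not made up. A row lasts 1/12 s, in which the tool goes at most 41.7 mm and 7.16 degrees, less where a joint would pass 70% of its speed; a pose out of reach is approached as far as the arm can. A call with a gripper value outside its range is refused whole. The fingers move at their own pace and stop on an object; FORCE is the grip in N (left out, the last holds). Time passes only in rows, so rows that do not move let the fingers close. It gives the time, the measured TCP pose, the force, the opening and the grip force at its end, in the units of the state.
- r.get_state(): the state, without advancing time (a new reading comes with each control period).
- optics.snapshot(name): name is "scene" or "side" or "wrist"; returns (picture, depth): 480x640x3 uint8, red, green, blue; 480x640 float32, m along the optical axis (not along the pixel's ray), 0 where there is no reading.
- optics.get_calibration(name): a dict with "fx", "fy", "cx", "cy" (pixels), "extrinsics" (4x4, takes a point from world to camera coordinates). Camera axes: x right, y down, z forward; pixel columns grow to the right and rows downward; lengths in m; the calibration is good to about 2 mm. The wrist camera is an equidistant fisheye: a pixel r from the principal point sees the ray r / f radians off the axis. A picture is of the moment at which its call begins: read the wrist's pose just before it. get_calibration takes no time and is no camera call; for the wrist camera it gives the pose at the moment of the call.
- workorder.finish_job(): hands the job in; it is judged then, once.
The state is a dict: "clock": time; "q": joint angles; "qd": joint speeds; "joint_torque": joint torques, N m; "tool_pos": TCP position; "eef_rot": TCP orientation; "contact_force": force on the tool from outside, world axes, zero at the start; "moment": the same for the moment, N m; "opening": opening from 0.0 (shut) to 1.0 (fully open); "finger_force": force on a finger pad.
Only numpy, scipy, OpenCV 4.12 (cv2) and the standard library are available. Lean on these libraries where they do the work, as an engineer would, in place of code of your own. Each camera call takes 0.05 s, during which the arm holds its last target. There are 200 camera calls.

## Task

Cover both egg warmers for the break, using only fingertips: push the raised flip lid over and down until it lies fully shut, without slamming it, and push the sliding cover fully home against its blue stop. Only push: do not lift the sliding cover off its rails, keep the rest of the arm off the warmers, and leave the sauce bottle, the spice jar, the meal tray and the spoon where they are.

Things in the scene. Friction and masses are not known exactly. Their poses are not given: they have to be found in the camera images.
- slide_well: Steel countertop egg warmer with sliding cover (brown eggs), fixed; housing 210 (x) x 190 (y) x 90 mm tall. Origin: centre of its underside, z up; its own x points away from the robot (yaw varies), towards a blue stop strip at x = +97 to +105 mm, top 106 mm above the counter. Two 8 mm wide rails at y = +-91 mm, tops 96 mm above the counter, run from x = -210 to +105 mm.
- slide_cover (a joint): Opening of the sliding cover in m: 0 = fully home (hard stop, its far edge 2 mm short of the blue strip), growing as it slides along the warmer's own -x towards the robot, up to 0.13. It stays where left; about 2 N moves it. The cover rests on its runners by its weight (about 0.5 kg) and could be lifted.
- cover_grip (a point): Centre of the top of the sliding cover's black grip block, 124 mm above the counter; block 12 (x) x 70 (y) x 26 mm tall, axes as slide_well. The aluminium cover below is 190 (x) x 168 (y) mm, upper face 98 mm above the counter, reaching 75 mm from the block's centre towards the robot, 115 mm away from it. When home the block is at x = -20, y = 0 mm of slide_well.
- flip_well: Steel countertop egg warmer with a hinged flip lid, fixed to the counter; housing 210 (x) x 190 (y) x 90 mm tall, holding white eggs. Origin at the centre of its underside, z up; its own x points away from the robot (yaw varies).
- flip_lid (a joint): Angle of the flip lid in rad: 0 = flat and shut (a hard stop), growing as it opens upward about a hinge on the rim farthest from the robot; 1.57 = upright. A stiff friction hinge: the lid stays at any angle and takes about 1 to 4 N at its free edge to push shut.
- flip_hinge (a point): Middle of the flip lid's hinge line, at x = +95 mm, y = 0, 92 mm above the counter in flip_well's frame; the line runs along that warmer's y. This frame turns with the lid: its -x points from the hinge along the lid to its free edge, its z is the lid's outward (upper) normal.
- flip_edge (a point): Middle of the flip lid's free edge on its outer (upper when shut) face, 195 mm from the hinge line; axes as flip_hinge. Lid: aluminium plate 180 mm wide (y), from 5 to 195 mm from the hinge line, 6 mm thick; its underside lies in the hinge line's plane, outer face 98 mm above the counter when shut. A red tab, 70 mm wide, 8 mm thick, projects 21 mm past the edge.
- sauce_bottle: Red sauce bottle with a white cap, 56 mm across, 150 mm tall, standing in front of the flip-lid warmer on the robot's side; origin at the centre of its underside. Leave alone.
- spice_jar: Amber spice jar, 48 mm across, 85 mm tall, standing behind the sliding-cover warmer; origin at the centre of its underside. Leave alone.
- meal_tray: Open black plastic meal tray, 170 x 120 x 45 mm, on the left of the counter; origin at the centre of its underside. Leave alone.
- spoon: Serving spoon 220 mm long lying on the right of the counter along its own x; origin at its underside, near its middle. Leave alone.

How it is judged:
At the end, for the whole second after the job is handed in: The flip lid is shut (under 0.035 rad, about 7 mm at its free edge), the sliding cover is home (within 5 mm of its stop) and down on its rails, and bottle, jar, tray and spoon are within 20 mm of where they started (value of joint slide_cover below 0.005 m and value of joint flip_lid below 0.035 rad and height (world z) of cover_grip below 0.128 m and distance of each of sauce_bottle, spice_jar, meal_tray, spoon from where it was at the start of the episode below 0.02 m); the robot touches nothing.
It fails at once if the sliding cover was lifted off its rails (more than 12 mm) (height (world z) of cover_grip above 0.136 m).
It fails at once if the flip lid was slammed (faster than 2.5 rad/s) (velocity of joint flip_lid below -2.5 rad/s).
It fails at once if the arm or the gripper's body, not the fingers, pushed on a warmer (over 5 N) (contact force between the arm and slide_well above 5 N or contact force between the arm and flip_well above 5 N).
It fails at once if the bottle, jar, tray or spoon was moved more than 20 mm or lifted (distance of any of sauce_bottle, spice_jar, meal_tray, spoon from where it was at the start of the episode above 0.02 m).
It also fails if it takes over 43 s, if anything falls off the work surface, if the arm or the gripper's body presses on something with over 40 N, if the wrist force passes 120 N, or if a joint passes its speed limit or range.

## Working session

There is one attempt and no reset: what is moved stays moved. The work goes in short steps, Python scripts to look and compute and a shell command to move; the robot and the scene stay as the last step left them, time stands still between calls to the robot, and variables do not carry over. Pictures are saved under pics/ and viewed, at most 10 in all, crops included, and the job is handed in when it is done.

```bash
ls; mkdir -p pics; cat > h.py <<'E'
import numpy as np, cv2
from plant import r, optics, workorder
from scipy.spatial.transform import Rotation as R
def cloud(name):
    p,d=optics.snapshot(name); c=optics.get_calibration(name); E=np.array(c["extrinsics"])
    v,u=np.mgrid[:480,:640]; X=np.stack([(u-c["cx"])/c["fx"]*d,(v-c["cy"])/c["fy"]*d,d],-1)
    W=(X-E[:3,3])@E[:3,:3]; W[d==0]=np.nan
    return p,W
E
python3 - <<'E'
from h import *
for n in("scene","side"):
    p,W=cloud(n); cv2.imwrite(f"pics/{n}0.png",p[...,::-1]); np.savez(f"{n}0.npz",p=p,W=W)
s=r.get_state(); print(s["clock"],s["tool_pos"],s["eef_rot"],s["opening"],r.grip_point_offset)
print(R.from_quat(s["eef_rot"]).as_matrix().round(3))
E
```

```text
pics
0.1 [0.21050486 0.58791511 0.23801961] [ 1.71016063e-01  9.85267927e-01 -7.83260226e-04 -7.47304689e-05] 1.0012855424654061 -0.0187
[[-0.942  0.337 -0.   ]
 [ 0.337  0.942 -0.002]
 [-0.    -0.002 -1.   ]]
```

View pics/scene0.png

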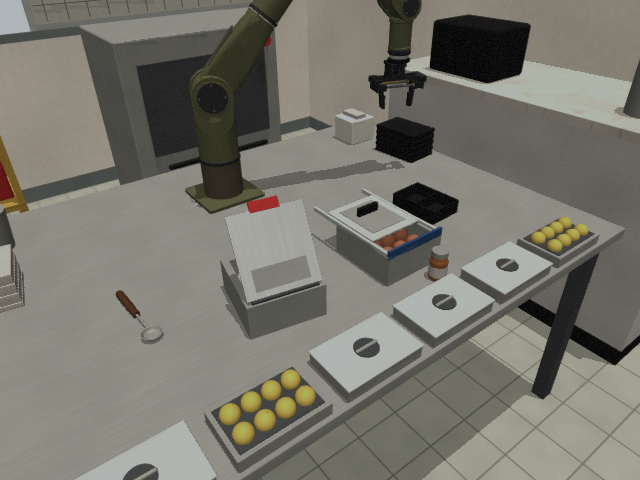

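View pics/side0.png

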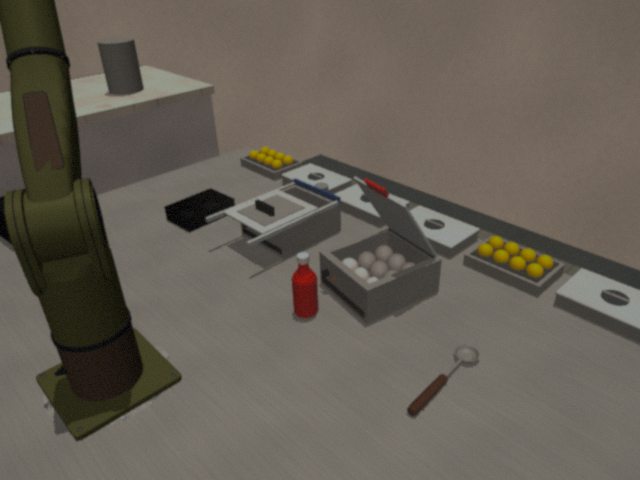

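The scene view shows the lid raised, with its red tab at (263,204), outer face around (270,245), the black grip at (368,209), the blue stop at (415,240) and the jar at (438,262). The side view shows the bottle at (305,290), the tab at (375,187), the grip at (264,207) and the blue stop at (318,190). Next I'll measure these.

```bash
cat > m.py <<'E'
from h import *
for n in("scene","side"):
    f=np.load(f"{n}0.npz"); p=f["p"].astype(int); W=f["W"]
    hsv=cv2.cvtColor(f["p"],cv2.COLOR_RGB2HSV); H,S,V=[hsv[...,i].astype(int) for i in range(3)]
    x,y,z=W[...,0],W[...,1],W[...,2]
    def st(l,m):
        q=W[m&np.isfinite(z)]
        if len(q)>5: print(n,l,len(q),"med",np.median(q,0).round(3),"lo",np.percentile(q,3,axis=0).round(3),"hi",np.percentile(q,97,axis=0).round(3))
        return q
    ws=(x>0.25)&(x<1.0)&(abs(y)<.6)
    red=((H<6)|(H>174))&(S>190)&(V>90)&ws
    st("tab",red&(z>.17)); st("bottle",red&(z<.15)&(z>.02))
    b=st("blue",(H>100)&(H<125)&(S>120)&ws&(z>.07)&(z<.12))
    if len(b)>10:
        c=b[:,:2].mean(0);u=np.linalg.svd(b[:,:2]-c)[2][0]; print(" blue dir deg",np.degrees(np.arctan2(u[1],u[0])))
    k=st("grip",(V<60)&ws&(z>.105)&(z<.135)&(y>0))
    t=k[k[:,2]>.121]; 
    if len(t)>5: print(" grip top",len(t),t.mean(0).round(3))
    st("counter",ws&(abs(z)<.02))
    # lid plane: points above .12 with z<.35 not robot, near tab
    tab=W[red&(z>.17)]
    if len(tab):
        c=np.median(tab,0); m=ws&(z>.12)&(z<c[2]-.01)&(np.hypot(x-c[0],y-c[1])<.22)&(S<60)
        q=W[m]; 
        for _ in range(4):
            o=q.mean(0); nn=np.linalg.svd(q-o,full_matrices=False)[2][2]; q=q[abs((q-o)@nn)<.006]
        print(" lid",len(q),o.round(3),nn.round(3),"lo",q.min(0).round(3),"hi",q.max(0).round(3))
    # tops of housings/covers
    st("z98 plate/rails left",ws&(z>.09)&(z<.102)&(y>0.02)&(S<60))
    st("jar",(H>5)&(H<20)&(S>120)&ws&(z<.08)&(z>.01)&(x>.7))
    st("tray",(V<45)&ws&(z<.05)&(z>.01)&(y>.25))
E
python3 m.py
```

```text
scene tab 78 med [ 0.583 -0.169  0.265] lo [ 0.57  -0.2    0.257] hi [ 0.592 -0.141  0.274]
scene blue 452 med [0.723 0.181 0.099] lo [0.718 0.091 0.084] hi [0.726 0.269 0.108]
 blue dir deg -89.93428171569187
scene grip 164 med [0.539 0.178 0.117] lo [0.53  0.148 0.106] hi [0.543 0.213 0.126]
 grip top 56 [0.537 0.181 0.124]
scene counter 49493 med [ 0.674 -0.313  0.   ] lo [ 0.277 -0.584 -0.005] hi [0.954 0.524 0.015]
 lid 5769 [ 0.631 -0.181  0.188] [ 0.821 -0.162  0.547] lo [ 0.569 -0.274  0.12 ] hi [ 0.693 -0.083  0.255]
scene z98 plate/rails left 2509 med [0.575 0.165 0.098] lo [0.449 0.088 0.092] hi [0.684 0.274 0.101]
scene jar 161 med [0.786 0.203 0.056] lo [0.763 0.195 0.043] hi [0.796 0.224 0.066]
scene tray 1293 med [0.501 0.457 0.03 ] lo [0.413 0.399 0.011] hi [0.585 0.524 0.045]
side tab 62 med [ 0.571 -0.175  0.276] lo [ 0.565 -0.202  0.273] hi [ 0.58  -0.139  0.278]
side bottle 616 med [ 0.393 -0.134  0.094] lo [ 0.382 -0.145  0.027] hi [ 0.416 -0.112  0.123]
side blue 12 med [0.717 0.146 0.107] lo [0.713 0.117 0.104] hi [0.721 0.208 0.11 ]
 blue dir deg -90.33755025959728
side grip 165 med [0.529 0.174 0.116] lo [0.525 0.143 0.105] hi [0.713 0.21  0.126]
 grip top 57 [0.531 0.174 0.124]
side counter 59107 med [ 0.434 -0.335  0.001] lo [ 0.26  -0.586 -0.001] hi [0.815 0.506 0.013]
 lid 145 [ 0.623 -0.191  0.188] [-0.812  0.146 -0.565] lo [ 0.598 -0.268  0.17 ] hi [ 0.653 -0.095  0.206]
side z98 plate/rails left 2632 med [0.551 0.156 0.099] lo [0.434 0.084 0.091] hi [0.714 0.271 0.102]
side tray 1284 med [0.489 0.467 0.032] lo [0.41  0.394 0.012] hi [0.58  0.522 0.046]
```

Measurements agree with the given sizes:
- **Sliding cover:** yaw is about 0, the grip is at (0.534, 0.178), and home is near x = 0.600.
- **Flip lid:** yaw is about -11°, it is open about 0.98 rad, and the hinge is near (0.687, -0.192).

I'll do the slide first.

```bash
python3 -m creep '[{"grip":-1,"spin":-7,"tx":0,"ty":0,"tz":0},{"grip":-1,"spin":-7,"tx":0,"ty":0,"tz":0},{"grip":-1,"spin":-5.7,"tx":0,"ty":0,"tz":0},{"grip":-1,"spin":0,"tx":-2,"ty":-3,"tz":0},{"grip":-1,"spin":0,"tx":-2,"ty":-3,"tz":0},{"grip":-1,"spin":0,"tx":-2,"ty":-3,"tz":0},{"grip":-1,"spin":0,"tx":-2,"ty":-3,"tz":0},{"grip":-1,"spin":0,"tx":-2,"ty":-3,"tz":0}]' 20
```

```text
clock: 0.77
tool_pos: [0.3112, 0.4367, 0.2384]
eef_rot: [-0.0, 1.0, -0.0, -0.0]
contact_force: [1.3, 0.1, -0.1]
opening: 0.418
finger_force: 0.0
```

```bash
python3 -m creep '[{"grip":-1,"spin":0,"tx":-2,"ty":-3,"tz":0},{"grip":-1,"spin":0,"tx":-2,"ty":-3,"tz":0},{"grip":-1,"spin":0,"tx":-2,"ty":-3,"tz":0},{"grip":-1,"spin":0,"tx":-2,"ty":-3,"tz":0},{"grip":-1,"spin":0,"tx":-2,"ty":-3,"tz":0},{"grip":-1,"spin":0,"tx":-2,"ty":-3,"tz":0},{"grip":-1,"spin":0,"tx":0,"ty":0,"tz":0},{"grip":-1,"spin":0,"tx":0,"ty":0,"tz":0}]'
```

```text
clock: 1.43
tool_pos: [0.4319, 0.2559, 0.2383]
eef_rot: [0.003, 1.0, -0.001, -0.0]
contact_force: [-0.5, 1.5, -0.2]
opening: 0.01
finger_force: 0.0
```

```bash
python3 -m creep '[{"grip":-1,"spin":0,"tx":-2.2,"ty":-2.6,"tz":0},{"grip":-1,"spin":0,"tx":-2.2,"ty":-2.6,"tz":0},{"grip":-1,"spin":0,"tx":-2.2,"ty":-2.6,"tz":0},{"grip":-1,"spin":0,"tx":0,"ty":0,"tz":3},{"grip":-1,"spin":0,"tx":0,"ty":0,"tz":3},{"grip":-1,"spin":0,"tx":0,"ty":0,"tz":3},{"grip":-1,"spin":0,"tx":0,"ty":0,"tz":1.5},{"grip":-1,"spin":0,"tx":0,"ty":0,"tz":0}]'; python3 - <<'E'
from h import *
p,W=cloud("side"); cv2.imwrite("pics/s1.png",cv2.resize(p[140:280,180:380,::-1],(800,560)))
print(r.get_state()["tool_pos"])
E
```

```text
clock: 2.1
tool_pos: [0.4938, 0.1815, 0.1306]
eef_rot: [-0.002, 1.0, -0.001, -0.003]
contact_force: [0.5, -0.9, -0.5]
opening: 0.009
finger_force: 0.0
[0.49494054 0.18189839 0.1324257 ]
```

View pics/s1.png

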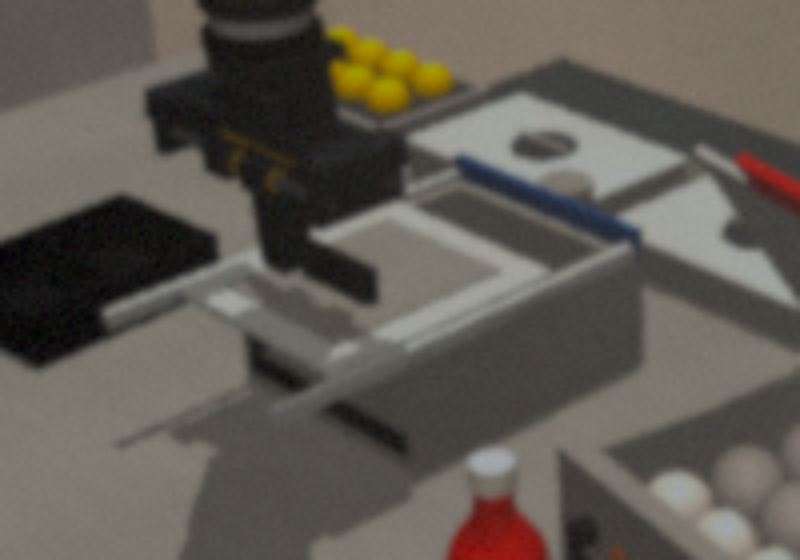

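The fingertips at (285,265) are on the robot side of the grip block at (340,270), above the cover. I'll lower them and push.

```bash
python3 -m creep '[{"grip":-1,"spin":0,"tx":0,"ty":-0.3,"tz":1.2},{"grip":-1,"spin":0,"tx":0,"ty":0,"tz":0.9},{"grip":-1,"spin":0,"tx":-1,"ty":0,"tz":0},{"grip":-1,"spin":0,"tx":-1,"ty":0,"tz":0},{"grip":-1,"spin":0,"tx":-1,"ty":0,"tz":0},{"grip":-1,"spin":0,"tx":-1,"ty":0,"tz":0},{"grip":-1,"spin":0,"tx":0,"ty":0,"tz":0}]'
```

```text
clock: 2.73
tool_pos: [0.5386, 0.1785, 0.1136]
eef_rot: [0.0, 1.0, 0.001, 0.001]
contact_force: [0.7, 1.1, -0.2]
opening: 0.005
finger_force: 0.0
```

```bash
python3 -m creep '[{"grip":-1,"spin":0,"tx":-1,"ty":0,"tz":0.2},{"grip":-1,"spin":0,"tx":-1,"ty":0,"tz":0},{"grip":-1,"spin":0,"tx":-1,"ty":0,"tz":0},{"grip":-1,"spin":0,"tx":-0.5,"ty":0,"tz":0}]'; python3 - <<'E'
from h import *
p,W=cloud("side"); cv2.imwrite("pics/s2.png",cv2.resize(p[140:280,180:380,::-1],(800,560)))
E
```

```text
clock: 3.07
tool_pos: [0.5716, 0.1784, 0.1112]
eef_rot: [-0.0, 1.0, 0.0, 0.0]
contact_force: [-2.2, 0.9, 1.5]
opening: 0.008
finger_force: 1.0
```

View pics/s2.png

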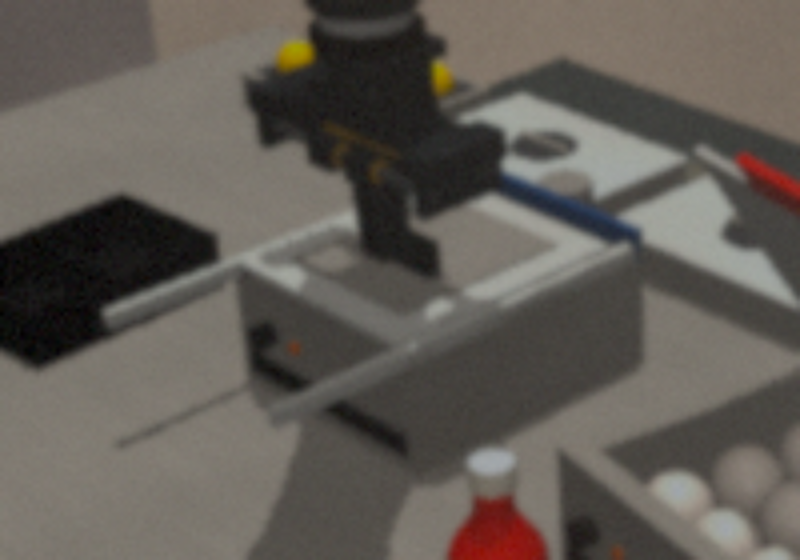

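The cover is sliding: the grip is now at (420,255), and about 1.5 cm remains to the blue strip at (570,215).

```bash
python3 -m creep '[{"grip":-1,"spin":0,"tx":-0.6,"ty":0,"tz":0},{"grip":-1,"spin":0,"tx":-0.5,"ty":0,"tz":0},{"grip":-1,"spin":0,"tx":0,"ty":0,"tz":0}]'
python3 -m creep '[{"grip":-1,"spin":0,"tx":-0.3,"ty":0,"tz":0},{"grip":-1,"spin":0,"tx":0,"ty":0,"tz":0}]'
```

```text
clock: 3.37
tool_pos: [0.5825, 0.178, 0.1108]
eef_rot: [-0.0, 1.0, 0.0, -0.0]
contact_force: [-3.3, 0.9, 1.2]
opening: 0.007
finger_force: 1.3
clock: 3.53
tool_pos: [0.5827, 0.178, 0.1107]
eef_rot: [-0.001, 1.0, -0.0, -0.003]
contact_force: [-8.9, 0.5, 6.0]
opening: 0.005
finger_force: 4.1
```

```bash
python3 -m creep '[{"grip":-1,"spin":0,"tx":-0.3,"ty":0,"tz":0},{"grip":-1,"spin":0,"tx":0,"ty":0,"tz":0}]'
```

```text
clock: 3.7
tool_pos: [0.5827, 0.1779, 0.1105]
eef_rot: [-0.001, 1.0, -0.001, -0.005]
contact_force: [-15.1, 0.2, 10.9]
opening: 0.004
finger_force: 7.1
```

It has hit the hard stop: the TCP held at 0.5827 (0.585 expected) while the force rose. I'll back off, rise, and check the cover numerically.

```bash
python3 -m creep '[{"grip":-1,"spin":0,"tx":1,"ty":0,"tz":0},{"grip":-1,"spin":0,"tx":1.5,"ty":0,"tz":0},{"grip":-1,"spin":0,"tx":1.5,"ty":0,"tz":0},{"grip":-1,"spin":0,"tx":0,"ty":0,"tz":-3},{"grip":-1,"spin":0,"tx":0,"ty":0,"tz":-4},{"grip":-1,"spin":0,"tx":0,"ty":0,"tz":-4},{"grip":-1,"spin":0,"tx":0,"ty":0,"tz":-4},{"grip":-1,"spin":0,"tx":0,"ty":0,"tz":-4}]'
python3 -m creep '[{"grip":-1,"spin":5.5,"tx":0,"ty":0,"tz":-2.5},{"grip":-1,"spin":5.5,"tx":0,"ty":0,"tz":0},{"grip":-1,"spin":0,"tx":0,"ty":0,"tz":0},{"grip":-1,"spin":0,"tx":0,"ty":0,"tz":0}]'
python3 - <<'E'
from h import *
for n in("scene","side"):
    p,W=cloud(n); z=W[...,2]; V=p.max(2)
    k=W[(V<70)&(z>.12)&(z<.13)&(W[...,1]>.1)&(W[...,1]<.25)&(W[...,0]>.5)&(W[...,0]<.68)]; print(n,len(k),k.mean(0),np.ptp(k,0))
s=r.get_state(); print(s["tool_pos"]); print(R.from_quat(s["eef_rot"]).as_matrix().round(3))
E
```

```text
clock: 4.37
tool_pos: [0.5491, 0.1769, 0.303]
eef_rot: [0.0, 1.0, -0.0, 0.001]
contact_force: [2.2, -0.0, 0.4]
opening: 0.008
finger_force: 0.0
clock: 4.7
tool_pos: [0.5488, 0.1769, 0.3256]
eef_rot: [0.095, 0.995, -0.0, 0.0]
contact_force: [0.2, -0.3, -0.7]
opening: 0.009
finger_force: 0.0
scene 72 [0.60177008 0.18110634 0.12339354] [0.01329281 0.06805248 0.00660215]
side 65 [0.59479068 0.17374137 0.12391607] [0.01459317 0.069222   0.00844678]
[0.54824433 0.17689479 0.32458194]
[[-0.982  0.189 -0.002]
 [ 0.189  0.982 -0.001]
 [ 0.002 -0.001 -1.   ]]
```

The cover is home: the grip is at about x = 0.598 and z = 0.1236. Next is the flip lid.

```bash
python3 -m creep '[{"grip":-1,"spin":0,"tx":-1.56,"ty":-3.36,"tz":0},{"grip":-1,"spin":0,"tx":-1.56,"ty":-3.36,"tz":0},{"grip":-1,"spin":0,"tx":-1.56,"ty":-3.36,"tz":0},{"grip":-1,"spin":0,"tx":-1.56,"ty":-3.36,"tz":0},{"grip":-1,"spin":0,"tx":-1.56,"ty":-3.36,"tz":0}]'
python3 -m creep '[{"grip":-1,"spin":0,"tx":-1.56,"ty":-3.36,"tz":0},{"grip":-1,"spin":0,"tx":-1.56,"ty":-3.36,"tz":0},{"grip":-1,"spin":0,"tx":-1.56,"ty":-3.36,"tz":0},{"grip":-1,"spin":0,"tx":-1.56,"ty":-3.36,"tz":0},{"grip":-1,"spin":0,"tx":-1.56,"ty":-3.36,"tz":0},{"grip":-1,"spin":0,"tx":0,"ty":0,"tz":0},{"grip":-1,"spin":0,"tx":0,"ty":0,"tz":0}]'
cat > t.py <<'E'
from h import *
s=r.get_state(); M=R.from_quat(s["eef_rot"]).as_matrix(); p=s["tool_pos"]; h=np.array([.687,-.192,0]); u=np.array([.982,-.191,0])
d=-(p-h)@u; l=(p-h)@np.array([.191,.982,0]); print("d",d.round(4),"lat",l.round(4),"z",p[2].round(4),"toolx",M[:,0].round(3))
E
python3 t.py
```

```text
clock: 5.22
tool_pos: [0.5929, -0.0043, 0.3244]
eef_rot: [0.095, 0.995, -0.0, -0.001]
contact_force: [0.8, 0.9, 0.7]
opening: 0.004
finger_force: 0.0
clock: 5.8
tool_pos: [0.6369, -0.1856, 0.3235]
eef_rot: [0.098, 0.995, -0.0, -0.001]
contact_force: [-0.2, 1.4, -0.5]
opening: 0.005
finger_force: 0.0
d 0.0504 lat -0.0033 z 0.3235 toolx [-0.981  0.195  0.003]
```

```bash
python3 -m creep '[{"grip":-1,"spin":0,"tx":0,"ty":0,"tz":2.8},{"grip":-1,"spin":0,"tx":0,"ty":0,"tz":2.8},{"grip":-1,"spin":0,"tx":0,"ty":0,"tz":2.7},{"grip":-1,"spin":0,"tx":0,"ty":0,"tz":0}]'; python3 t.py
python3 - <<'E'
from h import *
p,W=cloud("scene"); cv2.imwrite("pics/f1.png",cv2.resize(p[120:345,150:450,::-1],(800,600)))
E
```

```text
clock: 6.13
tool_pos: [0.6337, -0.1795, 0.2365]
eef_rot: [0.094, 0.996, 0.001, -0.006]
contact_force: [-0.8, -0.4, -0.1]
opening: 0.004
finger_force: 0.0
d 0.0547 lat 0.0021 z 0.2365 toolx [-0.982  0.187  0.012]
```

View pics/f1.png

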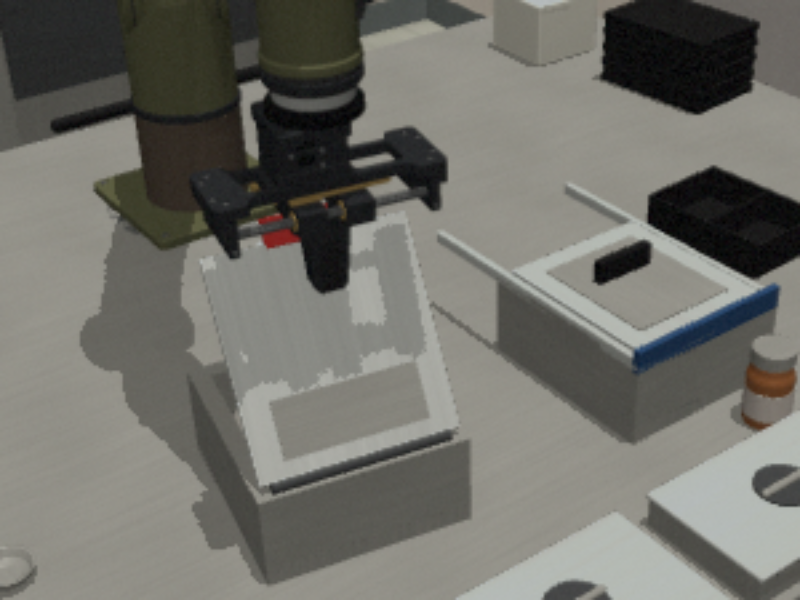

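The fingertips at (325,285) are just behind the lid's outer face, and the sliding cover is snug against the blue strip at (705,320). I'll follow the lid's arc.

```bash
python3 -m creep '[{"grip":-1,"spin":0,"tx":1,"ty":0,"tz":0},{"grip":-1,"spin":0,"tx":1,"ty":0,"tz":0},{"grip":-1,"spin":0,"tx":0.8,"ty":0,"tz":0},{"grip":-1,"spin":0,"tx":1.25,"ty":0,"tz":0.9},{"grip":-1,"spin":0,"tx":1.25,"ty":0,"tz":0.9},{"grip":-1,"spin":0,"tx":0,"ty":0,"tz":0}]'; python3 t.py
python3 -m creep '[{"grip":-1,"spin":0,"tx":1.15,"ty":0,"tz":1.3},{"grip":-1,"spin":0,"tx":1.15,"ty":0,"tz":1.3},{"grip":-1,"spin":0,"tx":0,"ty":0,"tz":0}]'; python3 t.py
```

```text
clock: 6.68
tool_pos: [0.5848, -0.1707, 0.2258]
eef_rot: [0.095, 0.995, 0.0, 0.0]
contact_force: [-0.4, 0.5, -0.1]
opening: 0.001
finger_force: 0.0
d 0.1045 lat 0.0013 z 0.2258 toolx [-0.982  0.189  0.   ]
clock: 6.93
tool_pos: [0.562, -0.1667, 0.1986]
eef_rot: [0.095, 0.995, 0.0, -0.001]
contact_force: [0.3, -0.3, -0.1]
opening: 0.006
finger_force: 0.0
d 0.1276 lat 0.0009 z 0.1986 toolx [-0.982  0.189  0.002]
```

```bash
cat > a.py <<'E'
from h import *
p,W=cloud("scene"); q=W.reshape(-1,3); c=p.reshape(-1,3).astype(int)
h=np.array([.687,-.192,.092]); u=np.array([.982,-.191,0])
d=-(q-h)@u; l=(q-h)@np.array([.191,.982,0]); z=q[:,2]-.092
m=(d>.02)&(d<.23)&(abs(l)<.085)&(z>.002)&(z<.22)&(c.min(1)>90); q=q[m]
for _ in range(5):
    o=np.median(q,0) if _==0 else q.mean(0); n=np.linalg.svd(q-o,full_matrices=False)[2][2]; n*=np.sign(n[2]); q=q[abs((q-o)@n)<.008]
print("lid n",n.round(3),"angle",np.arctan2(n@u,n[2]).round(3),len(q),"top",np.percentile(q[:,2],99).round(3))
E
python3 a.py
```

```text
lid n [ 0.572 -0.113  0.812] angle 0.623 4831 top 0.21
```

The lid follows as predicted, at 0.62 rad. Continuing.

```bash
python3 -m creep '[{"grip":-1,"spin":0,"tx":0.9,"ty":0,"tz":1.5},{"grip":-1,"spin":0,"tx":0.85,"ty":0,"tz":1.5},{"grip":-1,"spin":0,"tx":0.6,"ty":0,"tz":1.6},{"grip":-1,"spin":0,"tx":0.5,"ty":0,"tz":1.6},{"grip":-1,"spin":0,"tx":0,"ty":0,"tz":0}]'; python3 t.py; python3 a.py
```

```text
clock: 7.4
tool_pos: [0.5346, -0.1618, 0.1356]
eef_rot: [0.095, 0.995, 0.0, -0.001]
contact_force: [-0.5, 0.1, 0.1]
opening: 0.007
finger_force: 0.0
d 0.1554 lat 0.0005 z 0.1356 toolx [-0.982  0.19   0.003]
lid n [ 0.207 -0.042  0.977] angle 0.213 3788 top 0.14
```

```bash
python3 -m creep '[{"grip":-1,"spin":0,"tx":0.3,"ty":0,"tz":1.2},{"grip":-1,"spin":0,"tx":0.1,"ty":0,"tz":1.2},{"grip":-1,"spin":0,"tx":0,"ty":0,"tz":0.8},{"grip":-1,"spin":0,"tx":0,"ty":0,"tz":0.4},{"grip":-1,"spin":0,"tx":0,"ty":0,"tz":0}]'; python3 -m creep '[{"grip":-1,"spin":0,"tx":0,"ty":0,"tz":0.3},{"grip":-1,"spin":0,"tx":0,"ty":0,"tz":0}]'; python3 t.py
```

```text
clock: 7.87
tool_pos: [0.5322, -0.1615, 0.1008]
eef_rot: [0.096, 0.995, 0.0, 0.0]
contact_force: [0.5, 0.4, -0.1]
opening: 0.004
finger_force: 0.0
clock: 8.03
tool_pos: [0.5322, -0.1616, 0.0985]
eef_rot: [0.096, 0.995, -0.0, 0.001]
contact_force: [0.7, -0.3, 1.3]
opening: 0.003
finger_force: 0.9
d 0.1578 lat 0.0003 z 0.0985 toolx [-0.982  0.191 -0.002]
```

```bash
python3 -m creep '[{"grip":-1,"spin":0,"tx":0,"ty":0,"tz":0.3},{"grip":-1,"spin":0,"tx":0,"ty":0,"tz":0.1},{"grip":-1,"spin":0,"tx":0,"ty":0,"tz":0}]'
```

```text
clock: 8.28
tool_pos: [0.5323, -0.1616, 0.0982]
eef_rot: [0.096, 0.995, -0.001, 0.002]
contact_force: [-8.0, 1.3, 35.7]
opening: 0.003
finger_force: 17.9
```

The lid is on its hard stop: z stopped at 0.098 with 36 N. I'll rise and check.

```bash
python3 -m creep '[{"grip":-1,"spin":0,"tx":0,"ty":0,"tz":-1.5},{"grip":-1,"spin":0,"tx":0,"ty":0,"tz":-3},{"grip":-1,"spin":0,"tx":0,"ty":0,"tz":-4},{"grip":-1,"spin":0,"tx":0,"ty":0,"tz":-4},{"grip":-1,"spin":0,"tx":0,"ty":0,"tz":-4},{"grip":-1,"spin":0,"tx":0,"ty":0,"tz":-2},{"grip":-1,"spin":0,"tx":0,"ty":0,"tz":0},{"grip":-1,"spin":0,"tx":0,"ty":0,"tz":0}]'; python3 a.py; python3 - <<'E'
from h import *
p,W=cloud("scene"); cv2.imwrite("pics/e.png",p[...,::-1])
E
```

```text
clock: 8.95
tool_pos: [0.5318, -0.1617, 0.28]
eef_rot: [0.096, 0.995, -0.0, 0.002]
contact_force: [-0.5, -0.1, -1.0]
opening: 0.005
finger_force: 0.0
lid n [-0.007  0.001  1.   ] angle -0.007 3101 top 0.102
```

View pics/e.png

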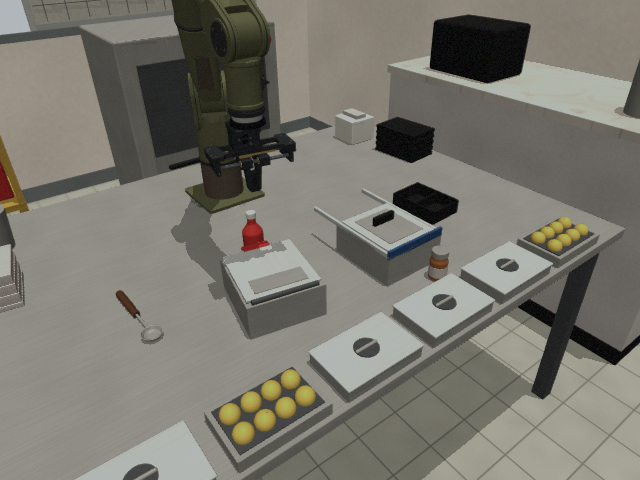

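The lid is flat at (270,270) and the cover is home against the blue strip at (415,240). The bottle, jar, tray and spoon are where they were, and the arm is clear.

```bash
python3 -c "
from plant import workorder; print(workorder.finish_job())"
```

```text
the job is handed in; nothing more can be done
None
```

I handed the job in at about 9 s of the 43 s allowed: the flip lid measured flat and shut, the sliding cover was home on its stop, and the bottle, jar, tray and spoon looked unmoved in the last picture; no verdict came back.

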